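# Shift the bench-test gearstick from second up into third

## Task

The H-gate gearstick on the test board has been left in second gear: the left-hand slot, pulled back towards the robot. Put it into third by pushing its knob with the fingertips: out of second to neutral, across to the middle, then forward until it is fully home in the middle slot, without straying into any other gear, gripping the knob or forcing it. Leave everything else on the bench as it is, and finish with the hand clear.

Things in the scene. Friction and masses are not known exactly. Their poses are not given: they have to be found in the camera images.
- shifter: H-gate gear shifter of a racing game on a plywood test board (300 x 280 x 18 mm) fixed to the bench: it does not move. Origin: underside of the board, below the lever's pivot. +x the driver's forward, +y left, z up; turned up to 0.5 rad about z from the robot's axes. Grey housing 106 (x) x 98 (y) mm, top at z = 128 mm. The lever, a 12 mm steel shaft, pivots at z = 46 mm.
- gate_centre (a point): Centre of the steel gate plate's top (z = 128 mm). Through it runs the neutral channel along y, 18 mm wide. Three fore-and-aft slots, 16 mm wide, cross it: 25 mm left (first forward, second back), middle (third forward, fourth back), 25 mm right (fifth forward, sixth back). Ribs between slots are 9 mm wide with round noses.
- knob (a point): Centre of the lever's black ball knob, 49 mm across (20 mm collar below it, down to 46 mm under the centre), 190 mm from the pivot. With s = joint gear_lever, a = joint yoke, in shifter axes: x = 190 sin s, y = -190 sin a cos s, z = 46 + 190 cos a cos s (mm). A push of 3 to 8 N on the knob moves it; it stays where it is left (friction, no springs).
- gear_lever (a joint): Fore-and-aft angle of the lever, rad: 0 neutral, +0.30 fully forward at the stop (first, third, fifth), -0.30 fully back (second, fourth, sixth); knob travel 56 mm each way. Starts in second, -0.30 to -0.20. In neutral, between slots, it has only about 0.04 of play either way.
- yoke (a joint): Sideways angle of the lever, rad: -0.30 in line with the left slot (first, second), 0 with the middle slot (third, fourth), +0.30 with the right slot (fifth, sixth); the knob moves 56 mm from one to the next. Free only in neutral; in a slot it has about 0.02 of play. Starts at -0.30.
- spare_knob: Bystander: spare steel ball knob, 50 mm across, 64 mm tall, standing on the board at its front right. Origin: centre of its underside.
- screwdriver: Bystander: screwdriver with a red handle, 190 mm long, lying across the board at its back edge (robot side). Origin: under its middle.
- screw_tin: Bystander: round aluminium tin of screws, 60 mm across, 18 mm tall, on the board at its front left. Origin: centre of its underside.
- lock_ring: Bystander: dark steel ring, 48 mm across, 9 mm tall, on the board right of the housing. Origin: centre of its underside.
- duster_can: Bystander: white spray can, 66 mm across, 190 mm tall, standing on the bench about 240 mm to the right of the shifter. Origin: centre of its underside.
- power_brick: Bystander: black laptop power brick, 118 x 52 x 32 mm, on the bench about 215 mm to the left and front of the shifter. Origin: centre of its underside.
- drive: Bystander: flat 2.5-inch disk drive, 100 x 70 x 10 mm, on the bench to the right and back of the shifter. Origin: centre of its underside.
- mouse: Bystander: black computer mouse, 104 x 60 x 33 mm, on the bench to the left and back of the shifter. Origin: centre of its underside.

How it is judged:
By the outcome, as a careful person would: the job done as asked, in the order asked, and still so for the second after the job is handed in, with the robot touching nothing.
It also fails if it takes over 48 s, if anything falls off the work surface, if the arm or the gripper's body presses on something with over 40 N, if the wrist force passes 120 N, or if a joint passes its speed limit or range.

## Robot

A 6-joint arm with a two-finger parallel gripper is mounted at the origin on the work surface. World frame = base frame: x ahead of the robot, y to its left, z up, the work surface at z = 0. Lengths are in m, angles in rad, forces in N, time in s.
With the tool pointing down it reaches from about 0.35 to 1 m from the base axis. Payload 7.1 kg.
Tool frame: the origin (TCP) lies between the finger pads; the fingertips stand 22 mm ahead of it and the grasp point (between the pads) lies 3 mm ahead of it; x points along the fingers, y is the direction in which the jaws open and shut, and the axes are right-handed (so a half turn about x gives the same grasp; the last joint's range is limited). The gripper opens to 85 mm and grips with 20 to 120 N. Pads are 22 mm wide; open, the fingers measure 114 mm over their backs; the gripper's body (76 mm by 85 mm) begins 54 mm behind the grasp point. The pads swing forward as they close: fully open they stand 13 mm farther back than shut.
Start: joints at [-1.284, 0.423, 1.63, -0, 1.089, -0.019], TCP at [0.188, -0.596, 0.253] pointing down, gripper open.
Joint ranges: [-3, 3], [-0.9, 2.11], [0.09, 2.58], [-1.31, 4.45], [0.11, 2.69], [-2.54, 2.54]. Speed limits (rad/s): [2.39, 2.39, 3.01, 3.14, 3.14, 3.14].

## Interface

Orientations are given as a rotation vector (axis times angle).
In Python, from rig import manip gives the robot as it stands. The module is installed in compiled form; this text tells all that it offers. Calls block until the motion is done:
- manip.move_to(position, orientation): joint-space move of the TCP to a pose.
- manip.servo_line(position, orientation=None, rate=0.15): straight line of the TCP; orientation=None keeps the orientation; rate is the mean speed in m/s.
- manip.set_joints(angles): joint-space move.
- manip.command_gripper(opening, f_grip=None): finger opening in m; f_grip is the grip in N (None keeps the last); returns when the fingers have stopped.
- manip.hold(seconds).
- manip.solve_ik(position, orientation): joint angles nearest the present ones, or None.
- manip.camera(name): name is "side" or "top"; returns a dict with "image" (420x560x3 uint8, red, green, blue), "fx", "fy", "cx", "cy" (pixels), "cam_to_world" (4x4, takes a point from camera to world coordinates). Camera axes: x right, y down, z forward; pixel columns grow to the right and rows downward; lengths in m; the calibration is good to about 2 mm. A picture is of the moment at which its call begins. There is no depth.
A pose or a line that the arm cannot do raises manip.IKError and nothing moves.
- manip.sign_off(): hands the job in, once; it reports no verdict.
Readings, each from a call of its own:
- manip.get_time(): time.
- manip.get_joint_positions(): joint angles.
- manip.get_joint_vel(): joint speeds.
- manip.get_tau(): joint torques, N m.
- manip.get_position(): TCP position.
- manip.get_ee_rot(): TCP orientation.
- manip.get_contact_force(): force on the tool from outside, world axes, zero at the start.
- manip.get_torque(): the same for the moment, N m.
- manip.get_width(): finger opening in m.
Only numpy, scipy, OpenCV 4.12 (cv2) and the standard library are available. Lean on these libraries where they do the work, as an engineer would, in place of code of your own. Each camera call takes 0.05 s, during which the arm holds its last target.

## Working session

There is one attempt and no reset: what is moved stays moved. The work goes in short steps, each a Python script; the robot and the scene stay as the last script left them, time stands still between calls to the robot, and variables do not carry over. Pictures are saved under pics/ and viewed, and the job is handed in when it is done.

```bash
mkdir -p pics; cat > h.py <<'E'
import numpy as np, cv2
from rig import manip
def snap(name,fn):
    c=manip.camera(name); cv2.imwrite(fn,cv2.cvtColor(c["image"],cv2.COLOR_RGB2BGR)); 
    np.savez(fn.replace('.png','.npz'),**{k:np.asarray(v) for k,v in c.items()})
    return c
def proj(c,P):
    T=np.linalg.inv(c["cam_to_world"]); p=T[:3,:3]@np.asarray(P)+T[:3,3]
    return np.array([c["fx"]*p[0]/p[2]+c["cx"],c["fy"]*p[1]/p[2]+c["cy"]])
def ray(c,u,v):
    T=c["cam_to_world"]; d=T[:3,:3]@np.array([(u-c["cx"])/c["fx"],(v-c["cy"])/c["fy"],1.]); return T[:3,3],d/np.linalg.norm(d)
def onz(c,u,v,z):
    o,d=ray(c,u,v); return o+d*(z-o[2])/d[2]
def tri(rs):
    A=np.zeros((3,3));b=np.zeros(3)
    for o,d in rs:
        M=np.eye(3)-np.outer(d,d);A+=M;b+=M@o
    x=np.linalg.solve(A,b); return x,[np.linalg.norm(np.cross(x-o,d)) for o,d in rs]
E
python3 - <<'E'
from h import *
for n in("top","side"):
    c=snap(n,f"pics/{n}0.png"); print(n,c["fx"],c["cam_to_world"].round(3))
print(manip.get_time(),manip.get_ee_rot(),manip.get_position(),manip.get_width())
E
```

```text
top 438.1280973097597 [[ 0.008 -0.985  0.171  0.41 ]
 [-1.    -0.006  0.013  0.056]
 [-0.012 -0.171 -0.985  1.236]
 [ 0.     0.     0.     1.   ]]
side 448.2717757859643 [[ 0.883 -0.295  0.364  0.274]
 [-0.469 -0.536  0.703 -0.624]
 [-0.012 -0.791 -0.611  0.724]
 [ 0.     0.     0.     1.   ]]
0.1 [ 2.05711108  0.31843313 -2.05750497] [ 0.18802201 -0.59554733  0.25260982] 0.08547766993963127
```

View pics/top0.png

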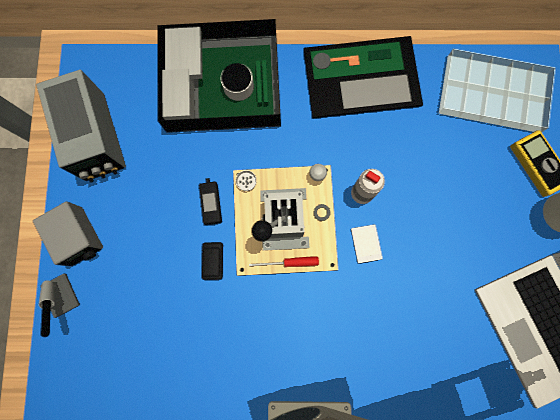

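View pics/side0.png

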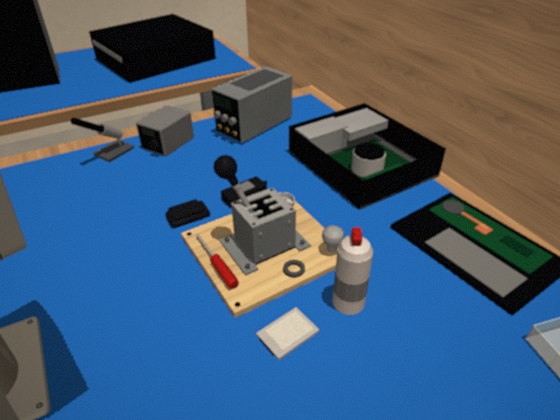

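```bash
python3 - <<'E'
import cv2,numpy as np
a=cv2.imread('pics/top0.png')[155:285,225:345]; b=cv2.imread('pics/side0.png')[145:320,170:380]
cv2.imwrite('pics/ct.png',cv2.resize(a,None,fx=4.5,fy=4.5,interpolation=cv2.INTER_CUBIC))
cv2.imwrite('pics/cs.png',cv2.resize(b,None,fx=3.4,fy=3.4,interpolation=cv2.INTER_CUBIC))
E
```

```text
(no output)
```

View pics/ct.png

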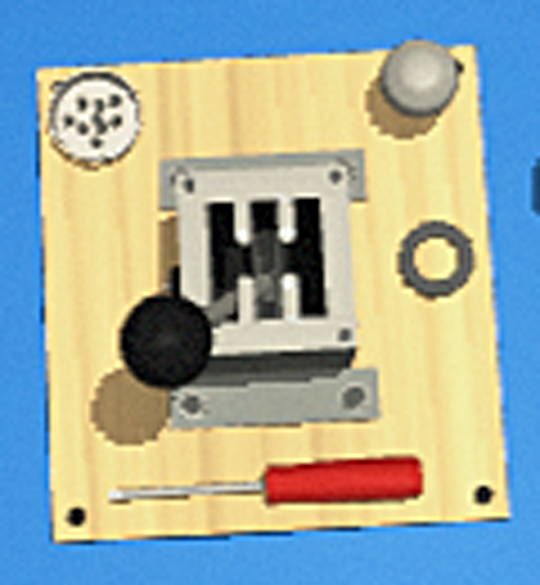

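View pics/cs.png

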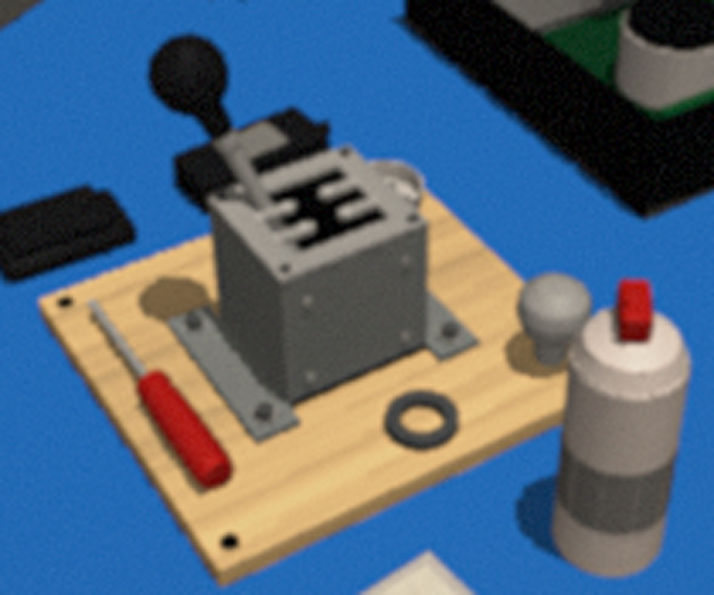

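```bash
cat > meas.py <<'E'
from h import *
def knob(c,prior,r=40):
    g=c["image"].max(2).astype(np.uint8); m=(g<70).astype(np.uint8)
    m=cv2.morphologyEx(m,cv2.MORPH_OPEN,cv2.getStructuringElement(cv2.MORPH_ELLIPSE,(13,13)))
    n,l,s,ce=cv2.connectedComponentsWithStats(m)
    i=1+np.argmin([np.hypot(*(ce[k]-prior)) for k in range(1,n)])
    cnt,_=cv2.findContours((l==i).astype(np.uint8),cv2.RETR_EXTERNAL,cv2.CHAIN_APPROX_NONE)
    cc,rr=cv2.minEnclosingCircle(cnt[0]); return ce[i],np.array(cc),rr,s[i]
E
python3 - <<'E'
from meas import *
T={n:dict(np.load(f'pics/{n}0.npz')) for n in('top','side')}
R=[]
for n,p in(('top',(261.7,230.6)),('side',(225.3,167))):
    k=knob(T[n],p);print(n,k); R.append(ray(T[n],*k[0]))
K,e=tri(R);print('knob',K,e)
c=T['top'];im=c['image'];hsv=cv2.cvtColor(im,cv2.COLOR_RGB2HSV)
m=((hsv[...,0]<35)&(hsv[...,1]>50)&(hsv[...,2]>120)).astype(np.uint8)
mm=np.zeros_like(m);mm[155:285,225:345]=m[155:285,225:345]
pts=cv2.findNonZero(mm); hull=cv2.convexHull(pts)
W=np.array([onz(c,*p[0],.018)[:2] for p in hull.astype(float)],np.float32)
r=cv2.minAreaRect(W*1000);print('board',r)
# gate dark
g=im.max(2); box=np.zeros_like(m); box[197:232,269:301]=1
d=((g<75)&(box>0)).astype(np.uint8)
pts=cv2.findNonZero(d).reshape(-1,2)
G=np.array([onz(c,*p,.128)[:2] for p in pts.astype(float)])*1000
yaw=np.deg2rad(r[2]); 
for y in (yaw,yaw-np.pi/2):
    if abs(y)<.6: yaw=y
print('yaw',yaw)
Rm=np.array([[np.cos(yaw),-np.sin(yaw)],[np.sin(yaw),np.cos(yaw)]])
L=G@Rm; print(L.min(0),L.max(0))
q=(np.percentile(L,1.5,0)+np.percentile(L,98.5,0))/2; gc=Rm@q; print('gate',gc, 'extent',np.percentile(L,98.5,0)-np.percentile(L,1.5,0))
print('knob rel', (K[:2]*1000-gc)@Rm)
for s in(-.3,-.25,-.2):print(s,190*np.sin(s),190*np.sin(.3)*np.cos(s),46+190*np.cos(.3)*np.cos(s))
E
```

```text
top (array([261.95398773, 230.73006135]), array([261.92105103, 231.        ]), 10.364814758300781, array([252, 221,  20,  21, 326], dtype=int32))
side (array([225.29770992, 167.11450382]), array([225.5, 167.5]), 11.85336971282959, array([215, 156,  21,  24, 393], dtype=int32))
knob [0.53735742 0.11921273 0.21613404] [np.float64(0.0018074933315092064), np.float64(0.0018074933315092472)]
board ((596.4007568359375, 70.45114135742188), (303.5304260253906, 278.7673034667969), 3.4123659133911133)
yaw 0.059557020471498585
[551.03002704   2.99961003] [631.23120013  74.57090077]
gate [590.13797259  74.08168546] extent [74.60815465 69.99942957]
knob rel [-50.00069572  48.19261925]
-0.3 -56.148839265654516 53.64103497252835 219.40688341641942
-0.25 -47.006752258359356 54.40330782912706 221.87110433317483
-0.2 -37.747172851061634 55.029600748847955 223.89573908099786
```

```bash
cat > ov.py <<'E'
from h import *
import sys
def overlay(c,g,yaw,fn,x0,y0,w,h,f,knobs=()):
    im=cv2.cvtColor(c['image'],cv2.COLOR_RGB2BGR)[y0:y0+h,x0:x0+w]; im=cv2.resize(im,None,fx=f,fy=f,interpolation=cv2.INTER_CUBIC)
    R=np.array([[np.cos(yaw),-np.sin(yaw)],[np.sin(yaw),np.cos(yaw)]])
    def P(x,y,z): 
        q=R@[x,y]+g; p=proj(c,[q[0]/1e3,q[1]/1e3,z/1e3]); return tuple(int(round(v)) for v in ((p[0]+.5-x0)*f,(p[1]+.5-y0)*f))
    def poly(l,z,col): cv2.polylines(im,[np.array([P(*q,z) for q in l])],True,col,1)
    poly([(53,49),(53,-49),(-53,-49),(-53,49)],128,(0,0,255))
    for yy in(25,0,-25): poly([(33,yy+8),(33,yy-8),(-33,yy-8),(-33,yy+8)],128,(0,255,0))
    for k in knobs: cv2.circle(im,P(*k),3,(0,255,255),-1)
    cv2.imwrite(fn,im)
E
python3 - <<'E'
from ov import *
g=np.array([590.1,72.]);
overlay(dict(np.load('pics/top0.npz')),g,.06,'pics/ot.png',250,180,70,80,7)
overlay(dict(np.load('pics/side0.npz')),g,.06,'pics/os.png',220,170,90,95,6)
E
```

```text
(no output)
```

View pics/ot.png

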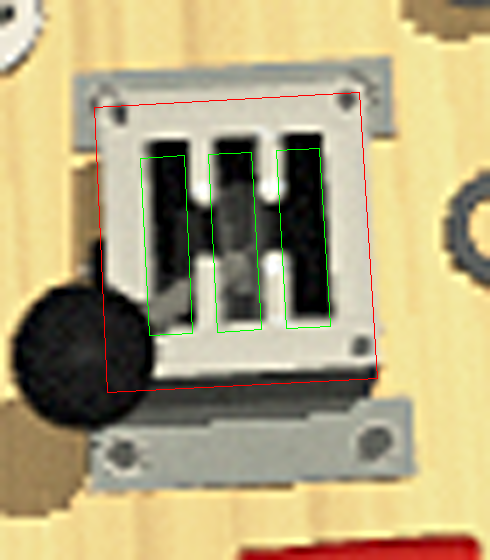

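View pics/os.png

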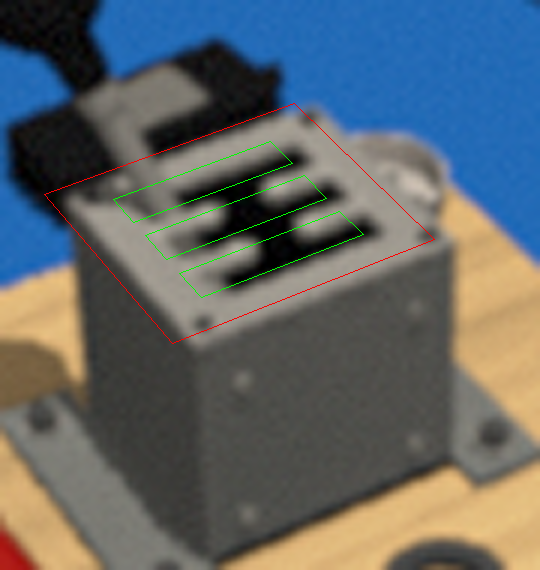

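```bash
cat > mv.py <<'E'
from ov import *
from meas import knob
from scipy.spatial.transform import Rotation as Ro
G=np.array([595.2,70.2]); YAW=.06
Rm=np.array([[np.cos(YAW),-np.sin(YAW)],[np.sin(YAW),np.cos(YAW)]])
def ori(sgn):
    x=np.array([0,0,-1.]); y=sgn*np.array([-np.sin(YAW),np.cos(YAW),0]); return Ro.from_matrix(np.c_[x,y,np.cross(x,y)]).as_rotvec()
def W(x,y,ztip): # shifter mm, tip height mm -> TCP m
    return np.r_[Rm@[x,y]+G,ztip+22]/1e3
def S(): 
    p=manip.get_position()*1e3; return np.r_[Rm.T@(p[:2]-G),p[2]-22]
def F(): 
    f=manip.get_contact_force(); return np.r_[Rm.T@f[:2],f[2]]
def K(s,a): return np.array([190*np.sin(s),-190*np.sin(a)*np.cos(s),46+190*np.cos(a)*np.cos(s)])
def look(tag,prior):
    R=[]
    for n in('top','side'):
        c=snap(n,f'pics/{n}{tag}.png'); p=np.r_[Rm@prior[:2]+G,prior[2]]/1e3
        u=proj(c,p); k=knob(c,u); print(n,'prior px',u.round(1),'found',k[0].round(1),'r',round(k[2],1)); R.append(ray(c,*k[0]))
    x,e=tri(R); x*=1e3; q=np.r_[Rm.T@(x[:2]-G),x[2]]; print('knob rel',q.round(1),'gap',np.round(e,4)); return q
E
python3 - <<'E'
from mv import *
p=manip.get_position()
for s in(1,-1):
    print(s,ori(s),manip.solve_ik(W(-110,53,203),ori(s)))
manip.servo_line([p[0],p[1],.38],rate=.25)
s=min((1,-1),key=lambda s:9 if manip.solve_ik(W(-110,53,300),ori(s)) is None else abs(manip.solve_ik(W(-110,53,300),ori(s))[5]))
print(s); open('sgn','w').write(str(s))
manip.command_gripper(0.0)
manip.move_to(W(-110,53,300),ori(s))
manip.servo_line(W(-110,53,203),rate=.15)
print(manip.get_time(),S(),F(),manip.get_width())
for n in('top','side'): snap(n,f'pics/{n}1.png')
a=cv2.imread('pics/top1.png')[155:285,225:345]; b=cv2.imread('pics/side1.png')[60:270,130:330]
cv2.imwrite('pics/ct1.png',cv2.resize(a,None,fx=4.5,fy=4.5,interpolation=cv2.INTER_CUBIC))
cv2.imwrite('pics/cs1.png',cv2.resize(b,None,fx=2.8,fy=2.8,interpolation=cv2.INTER_CUBIC))
E
```

```text
1 [-0.04712262  1.57028259  0.04712262] [ 2.13076018e-01  2.73506539e-01  1.93387219e+00 -4.44089210e-16
  9.34213925e-01 -1.41772031e+00]
-1 [ 2.19095052  0.06574824 -2.19095052] [0.21307602 0.27350654 1.93387219 0.         0.93421393 1.72387235]
1
5.05 [-109.43439667   52.94695324  203.57882135] [-0.12574736  0.12686593 -1.16954151] -0.0002219987516964894
```

View pics/ct1.png

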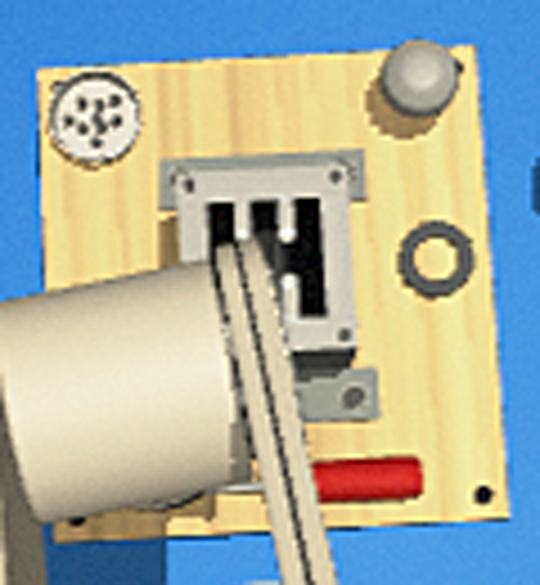

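View pics/cs1.png

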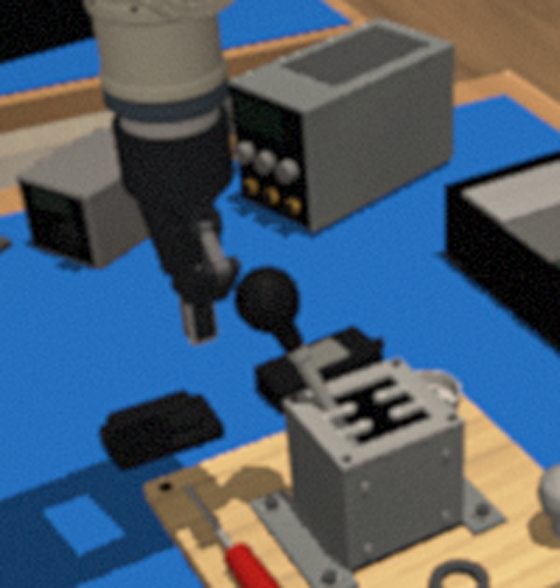

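```bash
python3 - <<'E'
from mv import *
c=dict(np.load('pics/side1.npz'))
print('tip px crop',(proj(c,W(*(S()[:2]),S()[2]))-[130,60])*2.8)
manip.servo_line(W(-100,53,205),rate=.1); print(S(),F())
for x,z in((-84,206),(-70,209),(-50,212)):
    manip.servo_line(W(x,53.5,z),rate=.06); print(S().round(1),F().round(1),manip.get_time())
c=snap('side','pics/side2.png'); b=c['image'][60:270,130:330][:,:,::-1]
cv2.imwrite('pics/cs2.png',cv2.resize(b,None,fx=2.8,fy=2.8,interpolation=cv2.INTER_CUBIC))
for s in(-.1,-.05,0): print(s,(proj(c,np.r_[Rm@K(s,-.3)[:2]+G,K(s,-.3)[2]]/1e3)-[130,60])*2.8)
E
```

```text
tip px crop [194.51010527 310.72818951]
[-99.09554986  53.0719473  205.78410146] [-0.63084457  0.09507115 -0.17525645]
[-84.3  53.5 205.8] [-4.1  0.3  3.2] 5.8167
[-70.2  53.7 208.9] [-4.2  2.1  3.6] 6.2083
[-50.1  53.6 211.8] [-2.4  1.4  1.6] 6.6917
-0.1 [304.38026063 272.41761821]
-0.05 [315.39901807 267.92002761]
0 [326.48284363 264.04553907]
```

View pics/cs2.png

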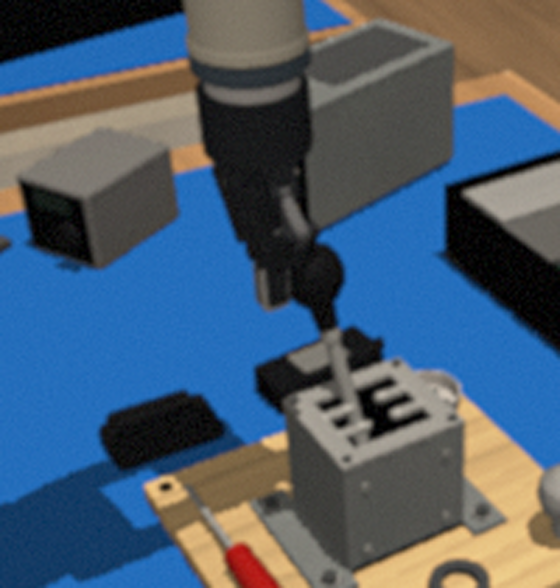

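```bash
python3 - <<'E'
from mv import *
manip.servo_line(W(-39.5,53.6,213),rate=.04); print(S().round(1),F().round(1))
manip.servo_line(W(-60,53.6,213),rate=.12)
manip.servo_line(W(-75,53.6,275),rate=.25)
manip.servo_line(W(-75,160,275),rate=.3)
print(manip.get_time())
look('3',K(0,-.3)); print(K(0,-.3))
a=cv2.imread('pics/top3.png')[155:285,225:345]; b=cv2.imread('pics/side3.png')[60:270,130:330]
cv2.imwrite('pics/ct3.png',np.hstack([cv2.resize(a,None,fx=3.3,fy=3.3),cv2.resize(b,(400,429))]))
E
```

```text
[-39.7  53.6 212.9] [-4.4  0.4  2.4]
8.3917
top prior px [259.3 206.3] found [259.5 209.2] r 10.3
side prior px [246.6 154.3] found [245.3 156.5] r 11.3
knob rel [ -5.   55.6 223.8] gap [0.0013 0.0013]
[  0.          56.14883927 227.51393293]
```

View pics/ct3.png

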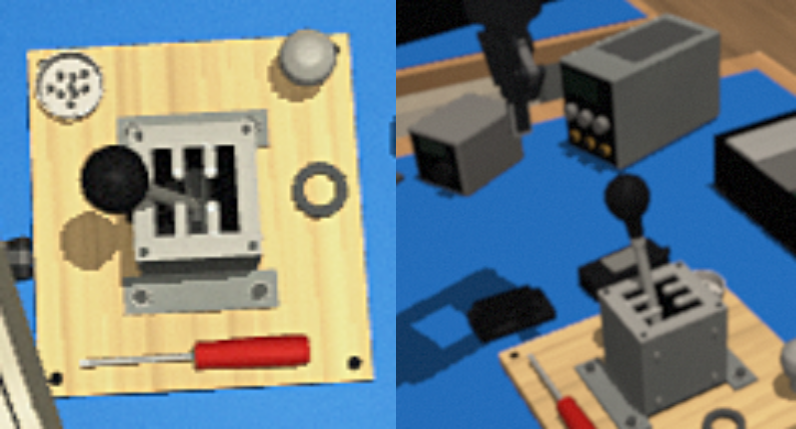

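```bash
python3 - <<'E'
from mv import *
o=ori(1)
manip.servo_line(W(-75,53.6,275),rate=.3)
manip.servo_line(W(-60,53.6,213),rate=.2)
manip.servo_line(W(-45,53.6,213),rate=.1)
manip.servo_line(W(-36.3,53.6,213),rate=.04); print(S().round(1),F().round(1))
manip.servo_line(W(-55,53.6,213),rate=.12)
manip.servo_line(W(-75,53.6,280),rate=.25)
manip.servo_line(W(-75,140,280),rate=.3)
print(manip.get_time())
look('4',K(0,-.3))
# turn tool by 90 deg about vertical
p=manip.get_position()
R=Ro.from_rotvec(o)
for sg in(1,-1):
    r=(Ro.from_euler('z',sg*np.pi/2)*R).as_rotvec(); q=manip.solve_ik(W(0,130,214),r); print(sg,r,q)
E
```

```text
[-36.7  53.7 213. ] [-2.9  1.1  2. ]
11.3167
top prior px [259.3 206.3] found [259.3 207.8] r 10.2
side prior px [246.6 154.3] found [246.2 155.8] r 11.2
knob rel [ -2.2  56.1 224.4] gap [0.001 0.001]
1 [-1.2532557   1.18022924  1.2532557 ] None
-1 [ 1.16489237  1.23696986 -1.16489237] [ 3.08938639e-01  4.35986453e-01  1.65384510e+00 -8.88178420e-16
  1.05176110e+00  2.48938639e-01]
```

```bash
python3 - <<'E'
from mv import *
r=(Ro.from_euler('z',-np.pi/2)*Ro.from_rotvec(ori(1))).as_rotvec()
manip.move_to(W(-2,130,280),r)
manip.servo_line(W(-2,130,213),rate=.25)
manip.servo_line(W(-2,100,213),rate=.12); print(S().round(1),F().round(1))
for y,z in((85,215),(72,217),(60,219),(48,221),):
    manip.servo_line(W(-2,y,z),rate=.06); f=F(); print(S().round(1),f.round(1))
    if abs(f[1])>12: print('stop');break
print(manip.get_time())
look('5',K(0,-.05)); print(K(0,-.05))
a=cv2.imread('pics/top5.png')[155:285,225:345]; b=cv2.imread('pics/side5.png')[60:270,130:330]
cv2.imwrite('pics/ct5.png',np.hstack([cv2.resize(a,None,fx=3.3,fy=3.3),cv2.resize(b,(400,429))]))
E
```

```text
[ -1.3  99.6 214.4] [ 0.7 -0.5  1. ]
[ -1.9  84.7 215.2] [-0.2 -0.2  0.2]
[ -2.1  71.7 216.8] [ 0.  -0.2  0.7]
[ -2.2  59.7 218.8] [-0.7 -0.1  0.3]
[ -2.1  47.5 220.8] [-0.2  0.1 -0.1]
15.0583
top prior px [279.1 204.6] found [276.1 209.1] r 7.6
side prior px [257.3 161. ] found [256.2 161.8] r 12.7
knob rel [ -5.   15.1 231.3] gap [0.0049 0.0049]
[  0.           9.49604216 235.76254948]
```

View pics/ct5.png

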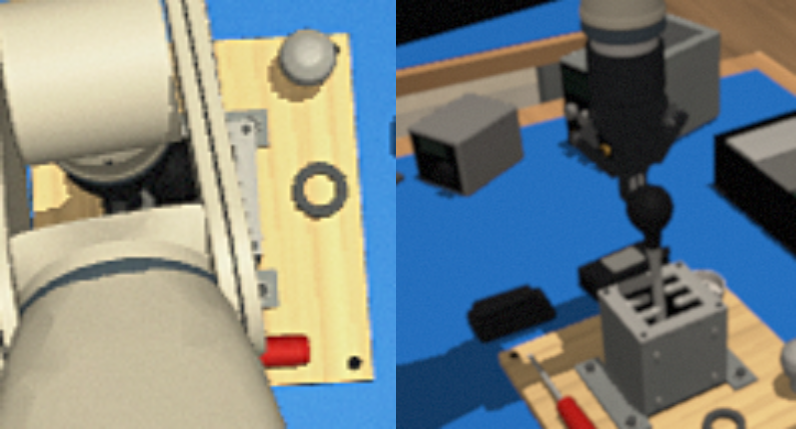

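```bash
python3 - <<'E'
from mv import *
manip.servo_line(W(-2,37.8,222),rate=.04); print(S().round(1),F().round(1))
manip.servo_line(W(-2,60,222),rate=.15)
manip.servo_line(W(-10,75,285),rate=.3)
manip.servo_line(W(-80,110,285),ori(1),rate=.25)
print(manip.get_time())
q=look('6',K(0,0)); print(K(0,0))
a=cv2.imread('pics/top6.png')[155:285,225:345]; b=cv2.imread('pics/side6.png')[60:270,130:330]
cv2.imwrite('pics/ct6.png',np.hstack([cv2.resize(a,None,fx=3.3,fy=3.3),cv2.resize(b,(400,429))]))
E
```

```text
[ -2.   37.3 222. ] [ 0.8  0.7 -0.1]
17.95
top prior px [283.2 204.3] found [283.1 206.5] r 12.4
side prior px [259.6 163. ] found [258.8 164.1] r 12.3
knob rel [-3.600e+00 -2.000e-01  2.345e+02] gap [0.0013 0.0013]
[  0.  -0. 236.]
```

View pics/ct6.png

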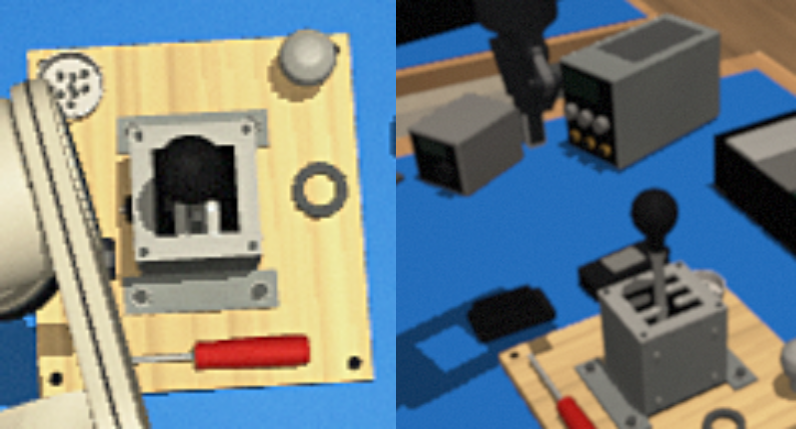

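```bash
python3 - <<'E'
from mv import *
manip.servo_line(W(-75,0,285),rate=.25)
manip.servo_line(W(-65,0,221),rate=.2)
manip.servo_line(W(-45,0,221),rate=.12); print(S().round(1),F().round(1))
for x,z in((-32,221),(-24,220),(-12,219),(0,217),(10,214)):
    manip.servo_line(W(x,0,z),rate=.05); f=F(); print(S().round(1),f.round(1))
    if -f[0]>13: print('stop');break
print(manip.get_time())
c=snap('side','pics/side7.png'); b=c['image'][60:270,130:330][:,:,::-1]
cv2.imwrite('pics/cs7.png',cv2.resize(b,None,fx=2.8,fy=2.8,interpolation=cv2.INTER_CUBIC))
for s in(.2,.25,.3): print(s,(proj(c,np.r_[Rm@K(s,0)[:2]+G,K(s,0)[2]]/1e3)-[130,60])*2.8)
E
```

```text
[-4.430e+01  2.000e-01  2.222e+02] [-1.  -0.4 -0.1]
[-32.3   0.  220.9] [-3.7 -0.3  2.1]
[-24.2   0.  219.8] [-1.8  0.4  1.9]
[-12.   -0.  218.9] [-2.8  0.1  1.9]
[ 1.000e-01 -0.000e+00  2.169e+02] [-2.1  0.5  1.4]
[ 10.1  -0.  213.9] [-2.5  1.3  0.9]
21.2917
0.2 [407.83835268 277.9409466 ]
0.25 [418.61338745 276.78140049]
0.3 [429.13925832 276.20843893]
```

View pics/cs7.png

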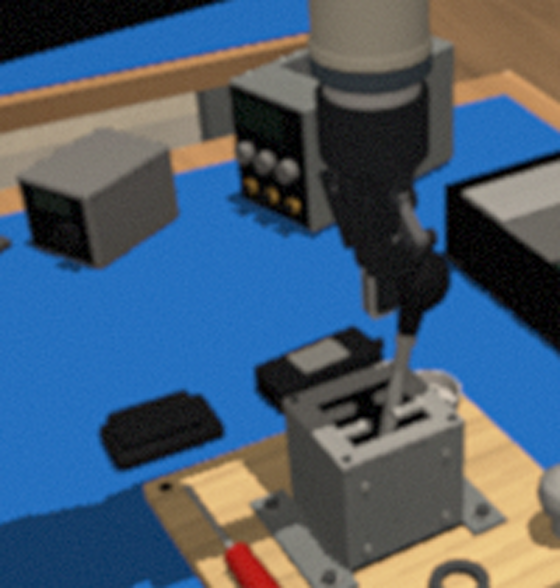

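```bash
python3 - <<'E'
from mv import *
for x in np.arange(12,30,1.5):
    manip.servo_line(W(x,0,213),rate=.03); f=F(); print(S().round(1),f.round(1))
    if -f[0]>10: print('stop');break
manip.servo_line(W(-15,0,213),rate=.15)
manip.servo_line(W(-60,0,290),rate=.3)
manip.servo_line(W(-90,120,300),rate=.3)
print(manip.get_time(),F().round(2))
q=look('8',K(.3,0)); print(K(.3,0))
a=cv2.imread('pics/top8.png')[155:285,225:345]; b=cv2.imread('pics/side8.png')[60:270,130:330]
cv2.imwrite('pics/ct8.png',np.hstack([cv2.resize(a,None,fx=3.3,fy=3.3),cv2.resize(b,(400,429))]))
E
```

```text
[ 11.9   0.  212.9] [-3.1  0.7  2.5]
[ 13.3   0.  212.8] [-3.8  0.1  1.3]
[ 14.8  -0.  212.7] [-4.4  1.  -1.2]
[ 16.3  -0.  212.6] [-4.9  0.6 -2.3]
[ 1.780e+01 -1.000e-01  2.127e+02] [-4.5  0.7 -2.5]
[ 1.950e+01 -1.000e-01  2.129e+02] [-4.1 -0.8 -3.7]
[ 2.10e+01 -1.00e-01  2.13e+02] [-4.3 -1.2 -3.7]
[ 22.6  -0.  213. ] [-3.6 -0.8 -3.1]
[ 23.7  -0.  212.9] [-5.4 -0.6 -3.2]
[ 24.6  -0.  212.7] [-7.  -1.2 -1.7]
[ 25.5  -0.  212.5] [-8.9 -0.4 -1.6]
[ 26.4  -0.  212.4] [-11.3  -1.3  -1.3]
stop
25.8 [-0.04 -0.03 -0.66]
top prior px [282.  181.6] found [281.  181.8] r 10.2
side prior px [283.3 158.6] found [229.3 195. ] r 7.9
knob rel [  3.4  17.5 173.5] gap [0.0654 0.0654]
[ 56.14883927  -0.         227.51393293]
```

View pics/ct8.png

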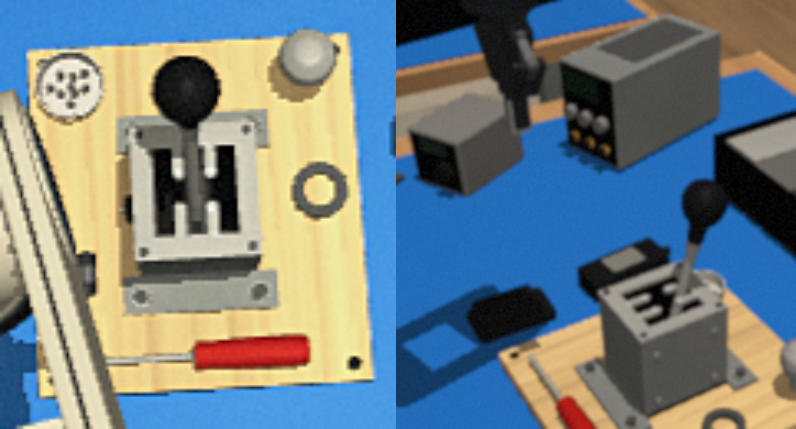

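```bash
python3 - <<'E'
from mv import *
print(manip.get_time(),S().round(0),F().round(1),np.abs(manip.get_joint_vel()).max())
print(manip.sign_off())
E
```

```text
25.9 [-90. 119. 299.] [ 0.5 -0.7  0.2] 0.0150241860976711
the job is handed in; nothing more can be done
None
```

The gearstick is in third. I used the closed fingertips to push it out of second to neutral, across to the middle, then forward until it met the stop. The job was handed in at 25.9 s with the hand clear.

**Final checks:**
- **Force at the stop:** it rose from about 4 N to 11 N, where I stopped pushing.
- **Top view:** the knob was within about 1 px (about 2 mm sideways) of where full third should put it. Read by eye, the side view agreed to within about 1 px.
- **Bystanders:** those in view looked unmoved, but I only judged this by eye in cropped pictures. The can and the drive were outside the last ones.

**Checks that failed or disagreed:**
- **Side-view detector:** at the end it locked onto the wrong dark object, so that two-camera fix was rejected. This is why I read the side view by eye.
- **Mid-crossing fix:** the arm hid the knob from the top camera, so I relied on the side view there.
- **Knob height:** it measured 2–5 mm lower than the model in most looks, which I put down to camera calibration.
- **Neutral:** the first push stopped about 5 mm short, so I gave it a small second nudge before crossing.

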